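# Stand the slumped field guide back up in the book rack

### The job

A red field guide has slumped over in the desk book rack and lies leaning on the wooden sliding bookend. Touching things only with the fingers, never pinching or lifting, first gently push the guide by its upper end until it stands upright beside the row of books on its own, leaving the bookend where it is; then push the bookend along until it sits snugly against the guide and the guide is snug and square against the row. Do not disturb anything else on the table.

Things in the scene. Friction and masses are not known exactly. Their poses are not given: they have to be found in the camera images.
- rack: Fixed wooden book rack: a board 160 (x) by 370 (y) by 15 mm thick, lying on the table, from y = -210 to +160 mm of its frame. Origin on the table under the board; z up. Its y axis runs along the board: a fixed row of upright books (green first, 200 mm tall, 130 mm deep; then black, blue) on the +y part, the bookend on the -y part. Its place and yaw vary from start to start.
- row_face (a point): The point on the board, on the rack's centreline, at the foot of the green book's free face (rack frame 0, +30, 15 mm). That face is the upright plane y = +30 mm of the rack frame, and looks to the rack's -y. Axes as the rack's.
- guide: The loose red field guide with a yellow patch on its outer cover, 120 mm (its x) by 32 mm thick (its y) by 190 mm tall (its z), about 0.4 kg. Origin at the centre of its foot (its underside when it stands), z towards its top. At the start it leans over to the rack's -y by about 0.45 to 0.65 rad, its outer cover lying on the top inner edge of the bookend.
- guide_foot (a point): Centre of the guide's foot (the guide's origin). At the start only the lower outer edge of the foot stands on the board, so placed that the guide, tipped upright, is 0 to 10 mm short of the row.
- guide_top (a point): Centre of the guide's top end, 190 mm from the foot along its z. Pushed here towards the rack's +y with 1 to 3 N the guide pivots about its lower outer edge without sliding; beyond about 0.17 rad from upright it falls back if let go, nearer than that it settles on its foot by itself.
- bookend (a joint): How far the bookend has slid along the rack's +y (m): 0 at its outermost, 0.085 at its end stop. At value q its inner face is at y = -70 mm + q of the rack frame; it meets the guide standing snug against the row at q = 0.068. It starts between 0 and 0.012 and stays where it is left; friction about 5 N.
- bookend_inner (a point): Centre of the bookend's inner upright face (towards the guide), 50 mm above its underside, which is 1 mm above the board. The bookend is a pale stepped wooden block 100 mm wide (x), 85 mm long (y); from the inner face outwards its top is 100 mm high for 20 mm, 80 mm for 35 mm, 60 mm for 30 mm. Axes as the rack's.
- bookend_outer (a point): Centre of the bookend's outer upright face (with a steel strip; 100 mm wide, 60 mm tall), 85 mm to the rack's -y of the inner face and 30 mm above its underside. The board runs on for 55 to 67 mm beyond it at the start.
- jar: Bystander: amber specimen jar, 52 mm diameter, 75 mm tall. Origin under its centre.
- loupe: Bystander: black magnifier, 40 mm diameter, 36 mm tall. Origin under its centre.
- cup: Bystander: blue cup, 76 mm diameter, 95 mm tall. Origin under its centre.
- stapler: Bystander: red and black stapler, 130 by 34 by 42 mm. Origin under its centre.
- glue: Bystander: white glue bottle, 40 mm diameter, 110 mm tall. Origin under its centre.
- weight: Bystander: brass paperweight, 52 mm diameter, 50 mm tall. Origin under its centre.
Not all that is in view belongs to the job. Of the things shaped like the guide, the red one is meant.

How it is judged:
On the way:
1. the guide stands upright (within 0.10 rad), foot on the board, with the bookend still within 15 mm of where it started (angle between guide's own z axis and vertical below 0.1 rad and height (world z) of guide_foot below 0.022 m and distance of bookend_inner from where it was at the start of the episode below 0.015 m), for 0.3 s.
At the end, for the whole second after the job is handed in: The guide stands upright within 0.05 rad, its foot on the board, no more than 6 mm from the row, square to it within 0.10 rad and within 30 mm of the rack's centreline; the bookend is no more than 6 mm from the guide; all at rest (angle between guide's own z axis and vertical below 0.05 rad and height (world z) of guide_foot between 0.01 and 0.02 m and y of guide_foot in the frame of row_face between -0.022 and -0.01 m and x of guide_foot in the frame of rack between -0.03 and 0.03 m and angle between the y axis of guide and the y axis of rack, either way round below 0.1 rad and y of bookend_inner in the frame of guide_foot above -0.022 m and linear speed of guide below 0.02 m/s and not (velocity of joint bookend above 0.01 m/s)); the robot touches nothing.
It fails at once if the guide is lifted off the board (height (world z) of guide_foot above 0.045 m).
It fails at once if the guide is pinched or pushed hard (fingers on it with more than 25 N) (contact force between the fingers and guide above 25 N).
It fails at once if a bystander is disturbed (moved more than 15 mm) (distance of any of jar, loupe, cup, stapler, glue, weight from where it was at the start of the episode above 0.015 m).
It also fails if it takes over 54 s, if anything falls off the work surface, if the arm or the gripper's body presses on something with over 40 N, if the wrist force passes 120 N, or if a joint passes its speed limit or range.

### The arm

A 6-joint arm with a two-finger parallel gripper is mounted at the origin on the work surface. World frame = base frame: x ahead of the robot, y to its left, z up, the work surface at z = 0. Lengths are in m, angles in rad, forces in N, time in s.
With the tool pointing down it reaches from about 0.325 to 0.85 m from the base axis. Payload 4.4 kg.
Tool frame: the origin (TCP) lies on the centre line of the jaws, within the pads' length; the fingertips stand 25 mm ahead of it and the grasp point (between the pads) lies 6 mm ahead of it; z points along the fingers, y is the direction in which the jaws open and shut (so a half turn about z gives the same grasp; the last joint's range is limited). The gripper opens to 94 mm and grips with 3 to 60 N. Pads are 16 mm wide; open, the fingers measure 119 mm over their backs; the gripper's body (75 mm by 177 mm) begins 78 mm behind the grasp point.
Start: joints at [1.169, 0.207, 1.542, -0, 1.393, -0.15], TCP at [0.143, 0.557, 0.192] pointing down, gripper open.
Joint ranges: [-2.73, 2.73], [-0.86, 2.22], [0.23, 2.46], [-1.11, 4.25], [0.08, 2.63], [-2.82, 2.82]. Speed limits (rad/s): [2.79, 2.79, 3.14, 3.14, 3.14, 3.14].

### API

Orientations are given as a unit quaternion [w, x, y, z].
In Python, from bench import observe, get_image, r gives the robot as it stands.
- The arm moves only by the shell command python3 -m pendant 'ROWS' [OPENING] [FORCE]. ROWS is JSON, a list of rows, each a list of 6 numbers: the shift along the world's x, y, z in m, then the turn, a rotation vector about the world's x, y, z in rad. A call has 1 to 12 rows; each row shifts and turns the pose as measured when the row begins; what a row does not reach is not made up. A row lasts 1/12 s, in which the tool goes at most 41.7 mm and 7.16 degrees, less where a joint would pass 70% of its speed; a pose out of reach is approached as far as the arm can. A call is refused whole if a number of a shift passes 0.0417 or a number of a turn 0.125, either way. A call with a gripper value outside its range is refused whole. OPENING is the finger opening in m, from 0 to 0.094, set as the call begins (- or left out, the last holds). The fingers move at their own pace and stop on an object; FORCE is the grip in N (left out, the last holds). Time passes only in rows, so rows that do not move let the fingers close. It gives the time, the measured TCP pose, the force and the opening at its end, in the units of the state.
- observe(): the state, without advancing time (a new reading comes with each control period).
- get_image(name): name is "scene" or "top" or "wrist"; returns a dict with "frame" (480x640x3 uint8, red, green, blue), "z_map" (480x640 float32, m along the optical axis (not along the pixel's ray), 0 where there is no reading), "fx", "fy", "cx", "cy" (pixels), "R" (3x3) and "t" (3): a world point X has camera coordinates R X + t. Camera axes: x right, y down, z forward; pixel columns grow to the right and rows downward; lengths in m; the calibration is good to about 2 mm. A picture is of the moment at which its call begins.
- r.job_done(): hands the job in, once; it reports no verdict.
The state is a dict: "t": time; "qpos": joint angles; "qd": joint speeds; "tau": joint torques, N m; "tool_pos": TCP position; "ee_rot": TCP orientation; "force": force on the tool from outside, world axes, zero at the start; "moment": the same for the moment, N m; "width": finger opening in m.
Only numpy, scipy, OpenCV 4.12 (cv2) and the standard library are available. Lean on these libraries where they do the work, as an engineer would, in place of code of your own. Each camera call takes 0.05 s, during which the arm holds its last target.

## Working session

There is one attempt and no reset: what is moved stays moved. The work goes in short steps, Python scripts to look and compute and a shell command to move; the robot and the scene stay as the last step left them, time stands still between calls to the robot, and variables do not carry over. Pictures are saved under pics/ and viewed, and the job is handed in when it is done.

```bash
mkdir -p pics; ls; python3 - <<'E'
from bench import observe,get_image,r
import cv2,numpy as np
print(observe())
for n in ["scene","top","wrist"]:
    d=get_image(n); cv2.imwrite(f"pics/{n}0.png",d["frame"][:,:,::-1]); np.savez(f"pics/{n}0.npz",**d)
    print(n,d["fx"],d["cx"],d["cy"],(-d["R"].T@d["t"]).round(3),d["R"].round(3).tolist())
E
```

```text
pics
{'t': 0.0, 'qpos': array([ 1.16950212e+00,  2.07442967e-01,  1.54288963e+00, -3.45836293e-06,
        1.39350050e+00, -1.50511930e-01]), 'qd': array([ 0.00101921, -0.00036903, -0.00048854, -0.00044574,  0.00026629,
       -0.00032864]), 'tau': array([ 1.60536515e-04, -3.70875335e+01, -2.81418943e+01,  6.99584093e-02,
        3.61665851e-02, -1.58610505e-04]), 'tool_pos': array([0.14239114, 0.55625254, 0.19090831]), 'ee_rot': array([-3.03528782e-04,  1.25062427e-01,  9.92148242e-01, -1.07831761e-03]), 'force': array([ 1.05429907, -0.24389724,  0.24872912]), 'moment': array([ 0.01637349,  0.04784118, -0.00376936]), 'width': 0.09412828995409708}
scene 566.5301022421203 321.8718184221799 236.44676342149427 [-0.086 -0.378  1.377] [[0.511, -0.86, -0.012], [-0.754, -0.441, -0.487], [0.413, 0.257, -0.873]]
top 511.5012443139928 312.1662355679815 237.8876750603904 [ 0.351 -0.002  1.137] [[0.022, -1.0, -0.003], [-0.986, -0.021, -0.166], [0.166, 0.007, -0.986]]
wrist 334.8864928016626 316.9344268977809 235.23504485932003 [0.067 0.576 0.383] [[0.248, 0.969, -0.002], [0.933, -0.238, 0.27], [0.261, -0.069, -0.963]]
```

View pics/scene0.png

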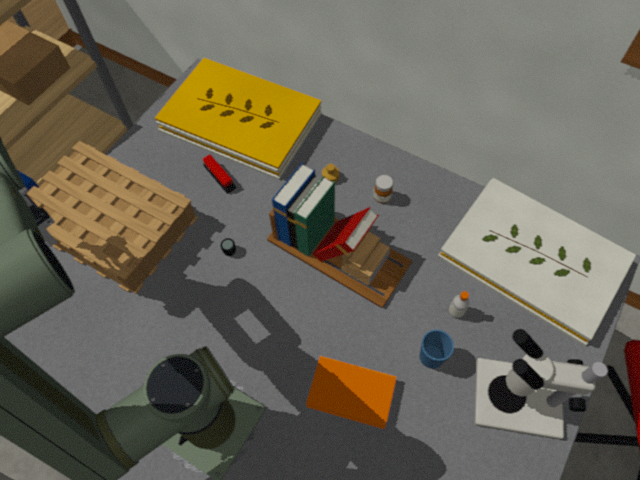

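View pics/top0.png

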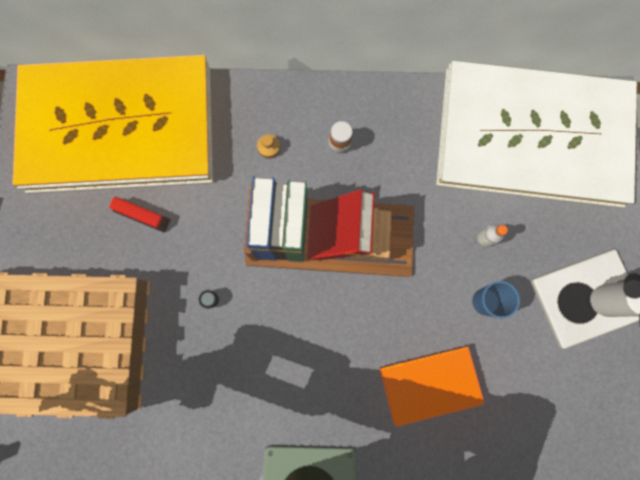

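The top view shows the rack with the books on the left around (275,218), the leaning red guide around (335,225), and the bookend around (385,235). The rack's +y is roughly world +y. Next I'll measure them from the depth map.

```bash
cat > h.py <<'E'
import numpy as np,cv2
def cloud(d):
    z=d["z_map"];v,u=np.mgrid[:480,:640]
    c=np.stack([(u-d["cx"])/d["fx"]*z,(v-d["cy"])/d["fy"]*z,z],-1)
    return (c-np.asarray(d["t"]))@np.asarray(d["R"])
def proj(d,X):
    c=np.asarray(X)@np.asarray(d["R"]).T+d["t"]
    return np.stack([c[...,0]/c[...,2]*d["fx"]+d["cx"],c[...,1]/c[...,2]*d["fy"]+d["cy"]],-1)
E
python3 - <<'E'
from h import *
d=dict(np.load("pics/top0.npz"));P=cloud(d)
for (u,v) in [(250,262),(410,270),(412,210),(330,262),(290,185),(303,185),(303,255),(290,255),(312,250),(330,225),(355,200),(345,250),(366,200),(366,245),(378,215),(378,245),(390,235),(400,235),(370,195),(360,195),(270,145),(208,298),(340,135),(490,235),(500,300),(380,400)]:
    print((u,v),P[v,u].round(3),d["frame"][v,u])
# board minarearect: z 0.01..0.02
m=(abs(P[...,2]-.015)<.006)&(P[...,0]>.3)&(P[...,0]<.6)&(abs(P[...,1]+.04)<.25)
m=cv2.morphologyEx(m.astype(np.uint8),cv2.MORPH_OPEN,np.ones((3,3)))
n,l,s,c=cv2.connectedComponentsWithStats(m);print(s[1:])
for i in range(1,n):
    if s[i][4]>100: print(i,cv2.minAreaRect(P[l==i][:,:2].astype(np.float32)))
im=d["frame"][160:290,235:430,::-1];cv2.imwrite("pics/z.png",cv2.resize(im,None,fx=4,fy=4,interpolation=2))
E
```

```text
(250, 262) [0.482 0.142 0.015] [157 108  69]
(410, 270) [ 0.472 -0.211  0.015] [145  98  63]
(412, 210) [ 0.606 -0.216  0.021] [91 69 51]
(330, 262) [ 0.486 -0.035  0.015] [156 104  63]
(290, 185) [0.606 0.048 0.208] [203 203 184]
(303, 185) [0.606 0.023 0.211] [230 230 214]
(303, 255) [0.492 0.023 0.076] [69 65 53]
(290, 255) [0.487 0.049 0.108] [59 76 62]
(312, 250) [0.507 0.005 0.05 ] [93 45 40]
(330, 225) [ 0.552 -0.031  0.104] [90 41 36]
(355, 200) [ 0.588 -0.077  0.176] [177  49  44]
(345, 250) [ 0.493 -0.06   0.154] [176  45  38]
(366, 200) [ 0.586 -0.097  0.184] [186 183 165]
(366, 245) [ 0.5   -0.098  0.181] [188 184 168]
(378, 215) [ 0.581 -0.134  0.074] [120  94  68]
(378, 245) [ 0.517 -0.133  0.076] [126  98  68]
(390, 235) [ 0.539 -0.159  0.074] [112  85  60]
(400, 235) [ 0.551 -0.191  0.009] [93 66 48]
(370, 195) [ 0.598 -0.105  0.179] [182 174 160]
(360, 195) [ 0.595 -0.085  0.189] [165  50  43]
(270, 145) [0.742 0.104 0.046] [131 100  57]
(208, 298) [0.4   0.225 0.037] [132 142 138]
(340, 135) [ 0.759 -0.051  0.073] [222 218 210]
(490, 235) [ 0.543 -0.37   0.074] [221 215 205]
(500, 300) [ 0.411 -0.408  0.01 ] [63 79 98]
(380, 400) [ 0.193 -0.147  0.001] [82 78 78]
[[ 307  212    3    8   24]
 [ 245  214  169   62 2938]
 [ 306  221    4   19   59]]
2 ((0.5370399951934814, -0.03366388380527496), (0.3698532283306122, 0.13881124556064606), 87.50115966796875)
```

View pics/z.png

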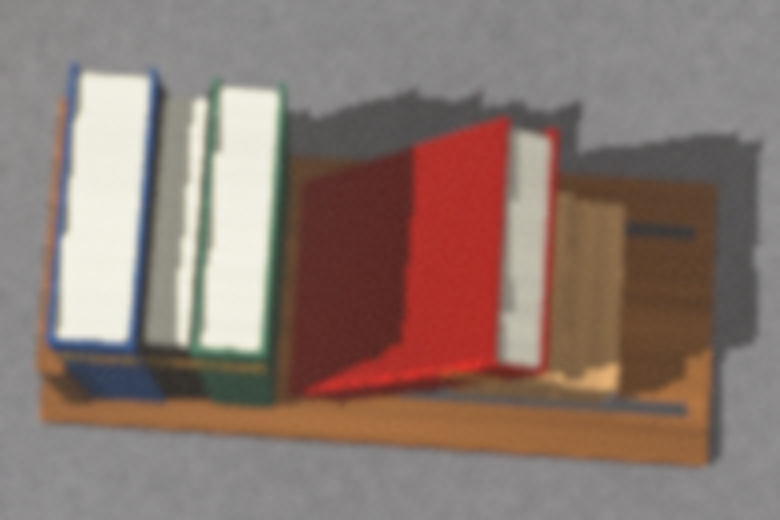

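View pics/wrist0.png

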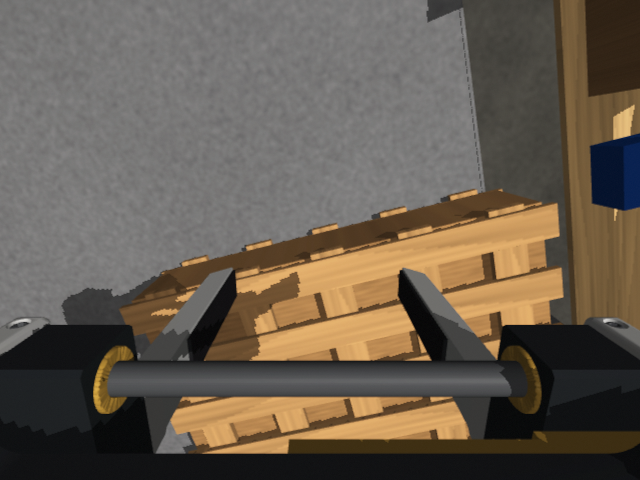

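```bash
python3 - <<'E'
from h import *
from scipy.optimize import least_squares
d=dict(np.load("pics/top0.npz"));P=cloud(d);f=d["frame"].astype(int)
# near edge of board: board top pixels z~.015, per column max row
m=(abs(P[...,2]-.015)<.005)&(f[...,0]-f[...,2]>40)
E=[]
for u in range(252,408,3):
    v=np.where(m[240:290,u])[0]
    if len(v): E.append(P[240+v.max(),u])
E=np.array(E); p=np.polyfit(E[:,1],E[:,0],1); print("near edge x=a y+b",p, "resid",np.std(E[:,0]-np.polyval(p,E[:,1])))
# green book top: z>.2
g=(P[...,2]>.195)&(P[...,0]>.4)&(P[...,0]<.7)&(abs(P[...,1])<.2)
n,l,s,c=cv2.connectedComponentsWithStats(g.astype(np.uint8))
for i in range(1,n):
    if s[i][4]>50:print(s[i],cv2.minAreaRect(P[l==i][:,:2].astype(np.float32)),P[l==i][:,1].min())
# guide
red=(f[...,0]>80)&(f[...,1]<60)&(f[...,2]<55);red[:170]=0;red[280:]=0;red[:,:300]=0;red[:,:]&=(np.arange(640)<380)
Q=P[red];c0=Q.mean(0);U,S,V=np.linalg.svd(Q-c0);nrm=V[2]*np.sign(V[2][2]);r_=(Q-c0)@nrm
k=abs(r_)<.006;Q=Q[k];c0=Q.mean(0);U,S,V=np.linalg.svd(Q-c0,full_matrices=False);nrm=V[2]*np.sign(V[2][2])
print("inner cover normal",nrm,"lean from vertical",np.arcsin(nrm[2]),"yaw",np.arctan2(-nrm[0],nrm[1]),c0,len(Q),"y",Q[:,1].min(),Q[:,1].max(),"x",Q[:,0].min(),Q[:,0].max(),"zmax",Q[:,2].max())
# bookend
for z in (.116,.096,.076):
    b=(abs(P[...,2]-z)<.005)&(P[...,0]>.47)&(P[...,0]<.64)&(P[...,1]<-.08)&(P[...,1]>-.22)&(~red)
    if b.sum()>10:print(z,b.sum(),P[b].min(0),P[b].max(0))
E
```

```text
near edge x=a y+b [0.04806961 0.47059368] resid 0.000738644344631414
[ 247  175   60   76 3588] ((0.5530481338500977, 0.07077556103467941), (0.1003723070025444, 0.13283059000968933), 87.25701141357422) 0.01792048714039225
inner cover normal [0.09047834 0.90042806 0.42549146] lean from vertical 0.43950488750937583 yaw -0.10014754212694965 [ 0.54697874 -0.03889622  0.11743991] 583 y -0.06774586503741879 -0.003855645856318332 x 0.48945595161540406 0.6060067543833576 zmax 0.16472072741944357
0.096 218 [ 0.49425252 -0.13115497  0.09120766] [ 0.59408482 -0.10668127  0.10056534]
0.076 610 [ 0.49194849 -0.16096951  0.07118893] [ 0.59286609 -0.09582634  0.08070693]
```

```bash
python3 -m pendant '[[0,0,0.035,0,0,0],[0.005,-0.01,0.035,0,0,-0.11],[0.01,-0.02,0.035,0,0,-0.11],[0.016,-0.03,0.02,0,0,-0.11],[0.016,-0.03,0.01,0,0,-0.11],[0.016,-0.03,0,0,0,-0.11],[0.016,-0.03,0,0,0,-0.11],[0.016,-0.03,0,0,0,-0.11],[0.016,-0.03,0,0,0,-0.11],[0.016,-0.03,0,0,0,-0.11],[0.016,-0.03,0,0,0,-0.11],[0.016,-0.03,0,0,0,-0.11]]' 0.06
python3 - <<'E'
from bench import observe
s=observe();print(s["tool_pos"],s["ee_rot"],s["qpos"])
E
```

```text
t: 1.15
tool_pos: [0.3001, 0.2433, 0.3258]
ee_rot: [-0.006, 0.683, 0.73, -0.001]
force: [0.6, 1.5, 0.0]
width: 0.0603
[0.30007621 0.24325441 0.32584214] [-0.00591015  0.68321598  0.73019195 -0.00084301] [ 0.44633229 -0.2879185   1.74720182  0.01046934  1.68817335  0.38108038]
```

```bash
python3 -m pendant '[[0.019,-0.034,0,0,0,-0.03],[0.019,-0.034,0,0,0,-0.03],[0.019,-0.034,0,0,0,-0.03],[0.019,-0.034,0,0,0,-0.02],[0.019,-0.034,0,0,0,0],[0.019,-0.034,0,0,0,0],[0.019,-0.034,0,0,0,0],[0.019,-0.034,0,0,0,0],[0.019,-0.034,0,0,0,0],[0.019,-0.034,0,0,0,0],[0.019,-0.034,0,0,0,0],[0.019,-0.034,0,0,0,0]]'
python3 - <<'E'
from bench import *
from h import *
s=observe();print(s["tool_pos"],s["ee_rot"],s["qpos"]);q=s["ee_rot"];print("yaw",2*np.arctan2(q[2],q[1])-np.pi/2)
for n in ["scene","wrist"]:
    d=get_image(n);np.savez(f"pics/{n}1.npz",**d);cv2.imwrite(f"pics/{n}1.png",d["frame"][:,:,::-1])
E
```

```text
t: 2.15
tool_pos: [0.5309, -0.1872, 0.3237]
ee_rot: [-0.006, 0.727, 0.687, 0.001]
force: [0.4, 0.2, -0.3]
width: 0.0603
[ 0.53094634 -0.18722193  0.32368596] [-0.00641264  0.72651387  0.68712032  0.00146374] [-0.49704693  0.1203668   1.37368225  0.0067968   1.6588209  -0.44076829]
yaw -0.055719302534010584
```

View pics/wrist1.png

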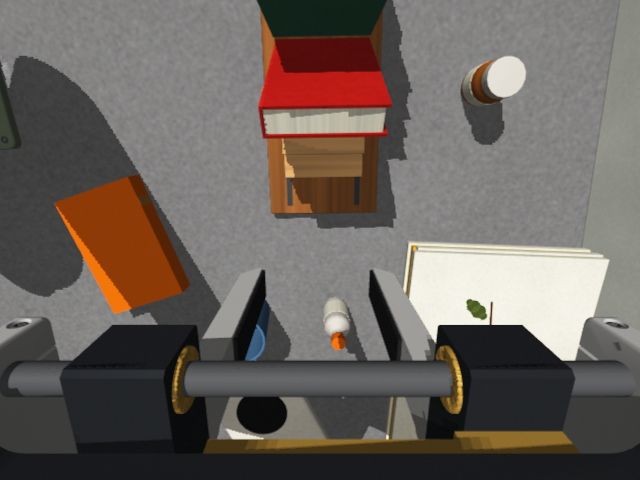

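The wrist view shows the guide's top end at rows 105–137, centred near column 325, between the fingers' columns (265 and 370). The bookend outer face is at about row 178.

```bash
python3 - <<'E'
from h import *
d=dict(np.load("pics/wrist1.npz"));P=cloud(d)
for (u,v) in [(268,133),(324,133),(383,130),(324,110),(324,100),(268,100),(380,98),(290,170),(360,170),(325,150),(325,165),(325,175),(272,210),(376,210),(325,60)]:
    print((u,v),P[v,u].round(4),d["frame"][v,u])
print(-d["R"].T@d["t"])
E
```

```text
(268, 133) [ 0.491  -0.1041  0.1766] [175 156 140]
(324, 133) [ 0.5449 -0.1074  0.1768] [189  97  85]
(383, 130) [ 0.6023 -0.1079  0.172 ] [140  69  60]
(324, 110) [ 0.5458 -0.0876  0.1887] [126 123 110]
(324, 100) [ 0.5464 -0.0786  0.1838] [189  26  21]
(268, 100) [ 0.4947 -0.0752  0.1822] [193  27  22]
(380, 98) [ 0.5977 -0.08    0.1834] [190  26  21]
(290, 170) [ 0.5    -0.1475  0.0747] [226 174 109]
(360, 170) [ 0.59   -0.1528  0.0755] [136 100  63]
(325, 150) [ 0.5461 -0.1248  0.0965] [116  86  52]
(325, 165) [ 0.5454 -0.1437  0.0764] [122  89  55]
(325, 175) [ 0.5447 -0.1564  0.0763] [133  98  60]
(272, 210) [ 0.4622 -0.2096  0.0139] [154  93  45]
(376, 210) [ 0.6222 -0.2223 -0.0025] [65 57 51]
(325, 60) [ 0.5514 -0.0265  0.0968] [84 13 12]
[ 0.54012945 -0.11679228  0.51357441]
```

```bash
python3 -m pendant '[[0.004,0,-0.03,0,0,0],[0.004,0,-0.03,0,0,0],[0.004,0,-0.03,0,0,0],[0.003,0,-0.03,0,0,0],[0,0.005,-0.025,0,0,0.008],[0,0.01,-0.005,0,0,0],[0,0.01,0,0,0,0],[0,0.01,0,0,0,0],[0,0,0,0,0,0]]'; python3 -m pendant '[[0,0.01,0,0,0,0],[0,0.01,0,0,0,0],[0,0.008,0,0,0,0],[0,0.006,0,0,0,0],[0,0.006,0,0,0,0]]'
```

```text
t: 3.0
tool_pos: [0.5449, -0.1505, 0.167]
ee_rot: [-0.008, 0.727, 0.687, 0.001]
force: [0.7, 0.4, -0.7]
width: 0.06
t: 3.42
tool_pos: [0.5495, -0.1076, 0.1752]
ee_rot: [-0.001, 0.726, 0.687, 0.004]
force: [0.3, 0.1, 0.1]
width: 0.06
```

```bash
python3 -m pendant '[[0,0.005,0,0,0,0],[0,0.005,0,0,0,0],[0,0.005,0,0,0,0],[0,0.005,0,0,0,0]]'; python3 - <<'E'
from bench import *
from h import *
d=get_image("scene");cv2.imwrite("pics/s2.png",cv2.resize(d["frame"][130:330,230:450,::-1],None,fx=3,fy=3,interpolation=2))
E
```

```text
t: 3.75
tool_pos: [0.5511, -0.0898, 0.1802]
ee_rot: [0.004, 0.726, 0.688, 0.002]
force: [-2.5, -2.5, 6.8]
width: 0.0602
```

View pics/s2.png

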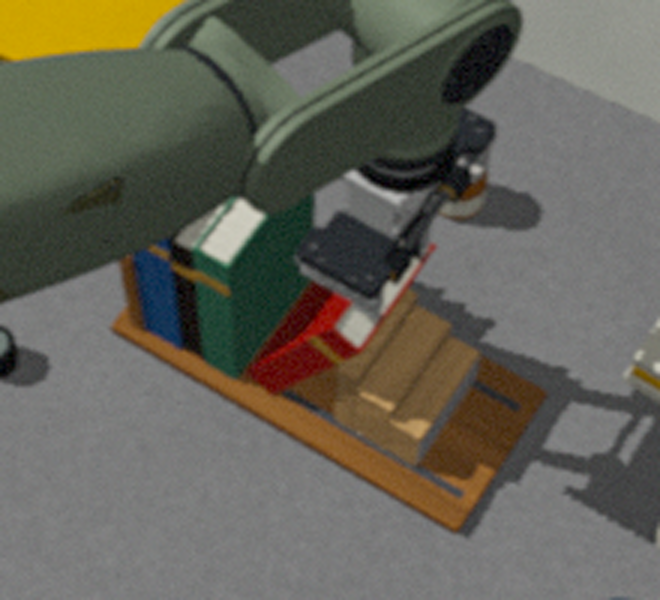

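```bash
python3 - <<'E'
from bench import *
from h import *
print(observe()["force"],observe()["tool_pos"])
for n in ["wrist","top"]:
    d=get_image(n);np.savez(f"pics/{n}2.npz",**d);f=d["frame"][:,:,::-1]
    cv2.imwrite(f"pics/{n}2.png",f if n=="wrist" else cv2.resize(f[150:300,230:430],None,fx=3,fy=3,interpolation=2))
E
```

```text
[-2.05044956 -1.96861461  6.27242754] [ 0.55125517 -0.08897324  0.18051788]
```

View pics/wrist2.png

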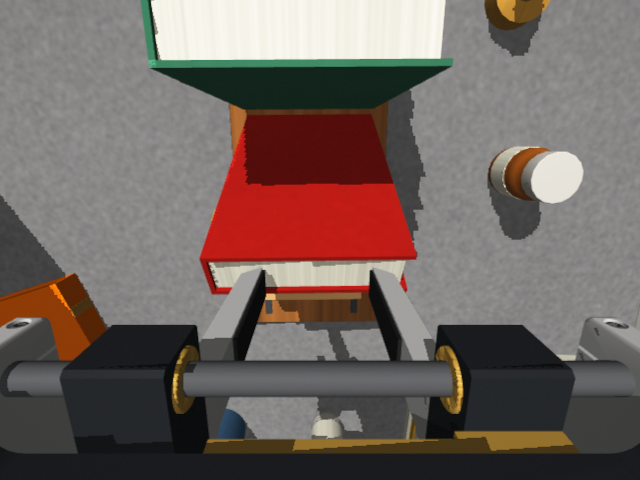

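View pics/top2.png

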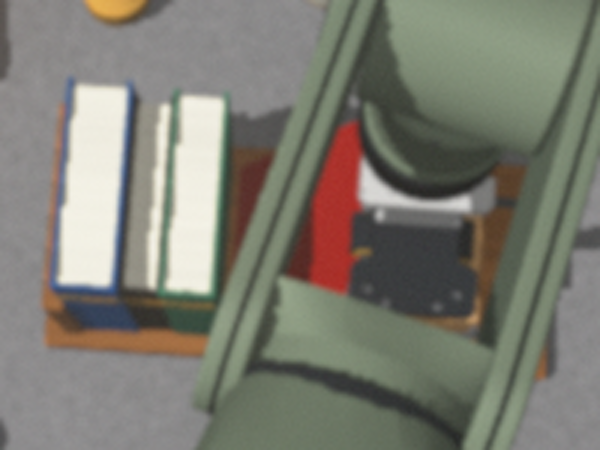

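```bash
python3 - <<'E'
from h import *
d=dict(np.load("pics/wrist2.npz"));P=cloud(d)
for (u,v) in [(256,272),(262,272),(258,290),(382,274),(318,262),(318,275),(318,288),(215,292),(400,292),(225,250),(400,250),(310,296)]:
    print((u,v),P[v,u].round(4),d["frame"][v,u])
print(-d["R"].T@d["t"])
E
```

```text
(256, 272) [ 0.5186 -0.0781  0.1993] [163 162 159]
(262, 272) [ 0.5214 -0.0794  0.1967] [22 22 23]
(258, 290) [ 0.5215 -0.0825  0.2135] [11 10 10]
(382, 274) [ 0.5875 -0.0815  0.2034] [162 161 159]
(318, 262) [ 0.5531 -0.0765  0.193 ] [130 129 115]
(318, 275) [ 0.5526 -0.0873  0.1862] [203 200 180]
(318, 288) [ 0.5521 -0.0972  0.183 ] [192  27  22]
(215, 292) [ 0.489  -0.0959  0.1838] [143  22  18]
(400, 292) [ 0.5918 -0.0819  0.2255] [163 161 159]
(225, 250) [ 0.5015 -0.0662  0.1937] [193  27  21]
(400, 250) [ 0.5993 -0.0714  0.1944] [190  27  23]
(310, 296) [ 0.5427 -0.1549  0.0754] [133  98  61]
[ 0.5543338  -0.00985798  0.37222726]
```

```bash
python3 - <<'E'
from h import *
from bench import observe
s=observe();q=s["ee_rot"]
from scipy.spatial.transform import Rotation as R
M=R.from_quat(np.r_[q[1:],q[0]]).as_matrix();print(M.round(3))
d=dict(np.load("pics/wrist2.npz"))
for z in (0.025,0.006,0,-.015,-.05):
  for x in (-.008,.008):
    print(z,x,proj(d,s["tool_pos"]+M@np.array([x,-.03,z])).round(0),(s["tool_pos"]+M@np.array([x,-.03,z])).round(3))
w=dict(np.load("pics/wrist1.npz"));P=cloud(w)
for v in range(262,300,6): print(v,P[v,250].round(3),P[v,262].round(3),P[v,258].round(3))
P=cloud(d)
for v in range(262,300,6): print(v,P[v,250].round(3),P[v,262].round(3),P[v,258].round(3))
E
```

```text
[[ 0.053  0.999  0.009]
 [ 0.999 -0.053 -0.003]
 [-0.002  0.009 -1.   ]]
0.025 -0.008 [273. 272.] [ 0.521 -0.096  0.155]
0.025 0.008 [272. 250.] [ 0.522 -0.08   0.155]
0.006 -0.008 [269. 283.] [ 0.521 -0.096  0.174]
0.006 0.008 [268. 259.] [ 0.522 -0.08   0.174]
0 -0.008 [268. 287.] [ 0.521 -0.096  0.18 ]
0 0.008 [266. 263.] [ 0.522 -0.08   0.18 ]
-0.015 -0.008 [264. 298.] [ 0.521 -0.096  0.195]
-0.015 0.008 [263. 272.] [ 0.521 -0.08   0.195]
-0.05 -0.008 [253. 330.] [ 0.52  -0.096  0.23 ]
-0.05 0.008 [251. 300.] [ 0.521 -0.08   0.23 ]
262 [ 0.416 -0.296 -0.001] [ 0.435 -0.298 -0.002] [ 0.429 -0.297 -0.   ]
268 [ 0.415 -0.307 -0.001] [ 0.434 -0.308 -0.001] [ 0.501 -0.183  0.335]
274 [ 0.498 -0.183  0.344] [ 0.504 -0.184  0.341] [ 0.503 -0.183  0.344]
280 [ 0.5   -0.183  0.353] [ 0.504 -0.187  0.343] [ 0.503 -0.185  0.349]
286 [ 0.501 -0.183  0.359] [ 0.504 -0.19   0.344] [ 0.505 -0.185  0.356]
292 [ 0.503 -0.183  0.366] [ 0.504 -0.194  0.344] [ 0.504 -0.188  0.356]
298 [ 0.503 -0.184  0.37 ] [ 0.504 -0.196  0.346] [ 0.504 -0.191  0.356]
262 [ 0.514 -0.075  0.192] [ 0.521 -0.075  0.192] [ 0.519 -0.075  0.192]
268 [ 0.514 -0.079  0.191] [ 0.52  -0.079  0.19 ] [ 0.519 -0.078  0.194]
274 [ 0.516 -0.078  0.202] [ 0.522 -0.08   0.199] [ 0.52  -0.078  0.203]
280 [ 0.517 -0.078  0.211] [ 0.522 -0.082  0.201] [ 0.521 -0.08   0.207]
286 [ 0.519 -0.078  0.219] [ 0.521 -0.086  0.201] [ 0.522 -0.08   0.213]
292 [ 0.52  -0.078  0.226] [ 0.521 -0.089  0.203] [ 0.522 -0.083  0.215]
298 [ 0.52  -0.08   0.228] [ 0.521 -0.092  0.204] [ 0.521 -0.086  0.215]
```

The wrist depth shows the fingertips about 12 mm above the reported TCP height, instead of 25 mm below it. The fingers therefore landed on the guide's top end. I'll lift off, back away and come in lower.

```bash
python3 -m pendant '[[0,0,0.01,0,0,0],[0,0,0.01,0,0,0],[0,0,0.01,0,0,0],[0,-0.015,0.005,0,0,0],[0,-0.02,0,0,0,0],[0,-0.02,0,0,0,0],[0,-0.015,0,0,0,0],[0,0,0,0,0,0]]'; python3 - <<'E'
from bench import *
from h import *
d=get_image("wrist");np.savez("pics/wrist3.npz",**d);cv2.imwrite("pics/wrist3.png",d["frame"][:,:,::-1])
E
```

```text
t: 4.57
tool_pos: [0.5532, -0.1597, 0.2239]
ee_rot: [0.006, 0.725, 0.689, 0.005]
force: [0.6, -0.1, 1.0]
width: 0.06
```

View pics/wrist3.png

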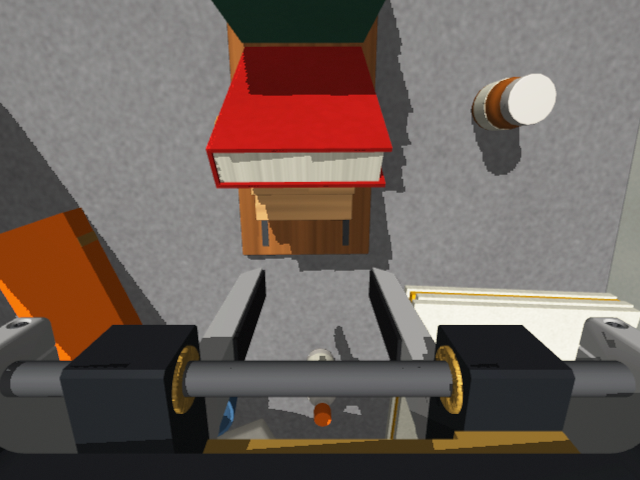

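The guide is back resting on the bookend. Its top end spans columns 213–385 at rows 150–187, and the fingers are clear.

```bash
python3 - <<'E'
from h import *
d=dict(np.load("pics/wrist3.npz"));P=cloud(d)
for (u,v) in [(216,182),(295,185),(380,183),(295,155),(295,145),(222,145),(380,145),(256,270),(262,270),(255,273),(380,270),(300,205),(300,217)]: print((u,v),P[v,u].round(4),d["frame"][v,u])
E
```

```text
(216, 182) [ 0.4865 -0.1052  0.1787] [132  20  17]
(295, 185) [ 0.5416 -0.1102  0.1784] [132  20  16]
(380, 183) [ 0.6019 -0.1121  0.1775] [180  27  20]
(295, 155) [ 0.5435 -0.0892  0.1888] [132 130 117]
(295, 145) [ 0.544  -0.0829  0.1901] [196  28  21]
(222, 145) [ 0.4967 -0.0805  0.1895] [202  31  25]
(380, 145) [ 0.5994 -0.0857  0.1897] [195  30  23]
(256, 270) [ 0.52   -0.1487  0.24  ] [163 162 159]
(262, 270) [ 0.5228 -0.1502  0.2367] [46 46 45]
(255, 273) [ 0.5202 -0.1487  0.2445] [163 162 160]
(380, 270) [ 0.5893 -0.1521  0.2414] [164 162 159]
(300, 205) [ 0.5395 -0.1438  0.0752] [126  93  58]
(300, 217) [ 0.5387 -0.1564  0.075 ] [136 100  61]
```

```bash
python3 -m pendant '[[-0.004,0,-0.02,0,0,0],[-0.004,0,-0.02,0,0,0],[-0.002,0,-0.02,0,0,0],[0,0,-0.015,0,0,0],[0,0.005,-0.008,0,0,0],[0,0.008,0,0,0,0],[0,0.008,0,0,0,0],[0,0,0,0,0,0]]'; python3 -m pendant '[[0,0.008,-0.003,0,0,0],[0,0.008,-0.002,0,0,0],[0,0.008,0,0,0,0],[0,0.006,0,0,0,0],[0,0.006,0,0,0,0]]'; python3 - <<'E'
from bench import *
from h import *
d=get_image("wrist");np.savez("pics/wrist4.npz",**d);cv2.imwrite("pics/wrist4.png",d["frame"][:,:,::-1])
E
```

```text
t: 5.28
tool_pos: [0.5455, -0.129, 0.1434]
ee_rot: [0.007, 0.724, 0.69, 0.009]
force: [0.2, 1.1, 0.1]
width: 0.0598
t: 5.7
tool_pos: [0.5494, -0.0911, 0.1436]
ee_rot: [0.012, 0.724, 0.69, 0.011]
force: [-0.0, -1.2, 0.6]
width: 0.0602
```

View pics/wrist4.png

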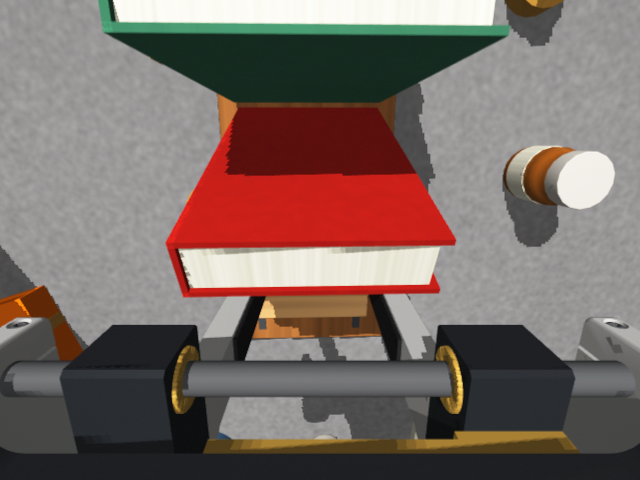

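The fingers are now behind the outer cover, with the cover's lower edge at row 293. I'll keep pushing gently and correct the small tilt that has crept in.

```bash
python3 -m pendant '[[0,0.006,0,0,0.01,0],[0,0.006,0,0,0.01,0],[-0.001,0.006,0,0,0.01,0],[-0.001,0.006,0,0,0.01,0],[-0.001,0.006,0,0,0.005,0],[-0.001,0.005,0,0,0,0]]'; python3 - <<'E'
from bench import *
from h import *
d=get_image("wrist");P=cloud(d);cv2.imwrite("pics/wrist5.png",d["frame"][:,:,::-1])
f=d["frame"].astype(int)
for v in range(200,330,8): print(v,P[v,310].round(3),f[v,310])
E
```

```text
t: 6.25
tool_pos: [0.545, -0.0507, 0.1431]
ee_rot: [-0.006, 0.724, 0.69, -0.007]
force: [-0.2, 0.5, 0.2]
width: 0.0597
200 [ 0.545 -0.002  0.158] [59  8  6]
208 [ 0.545 -0.004  0.173] [57 10  7]
216 [ 0.545 -0.005  0.183] [132  17  13]
224 [ 0.546 -0.007  0.193] [132  17  13]
232 [ 0.546 -0.008  0.202] [132  18  14]
240 [ 0.546 -0.01   0.206] [153  22  17]
248 [ 0.546 -0.015  0.202] [230 227 209]
256 [ 0.545 -0.018  0.203] [230 227 210]
264 [ 0.545 -0.022  0.202] [230 227 210]
272 [ 0.545 -0.026  0.201] [230 227 209]
280 [ 0.545 -0.03   0.2  ] [230 228 211]
288 [ 0.544 -0.034  0.199] [230 227 210]
296 [ 0.544 -0.037  0.201] [133  20  16]
304 [ 0.538 -0.086  0.115] [117  82  49]
312 [ 0.538 -0.092  0.115] [114  82  50]
320 [ 0.536 -0.11   0.094] [113  83  50]
328 [ 0.536 -0.117  0.095] [112  82  49]
```

View pics/wrist5.png

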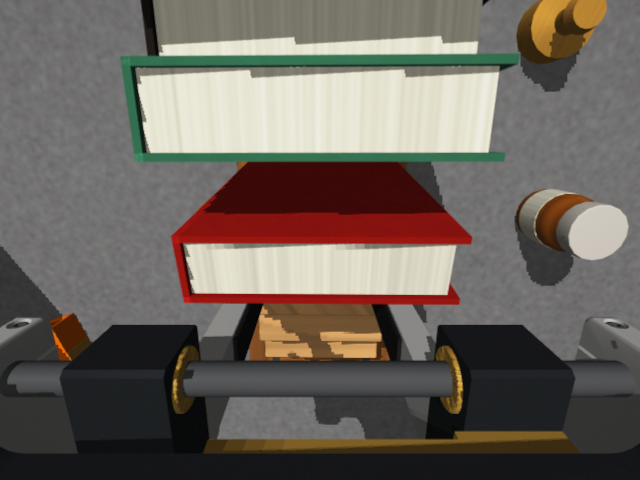

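```bash
python3 -m pendant '[[0,0.004,0,0,-0.003,0],[0,0.003,0,0,-0.003,0],[0,0.003,0,0,-0.002,0],[0,0.002,0,0,0,0],[0,0,0,0,0,0],[0,0,0,0,0,0]]'; python3 - <<'E'
from bench import *
from h import *
d=get_image("wrist");P=cloud(d);cv2.imwrite("pics/wrist6.png",d["frame"][:,:,::-1])
f=d["frame"].astype(int)
for v in range(130,330,8): print(v,P[v,310].round(3),f[v,310])
E
```

```text
t: 6.8
tool_pos: [0.5437, -0.0359, 0.1425]
ee_rot: [-0.004, 0.723, 0.691, -0.004]
force: [-0.5, 0.1, -0.3]
width: 0.0605
130 [0.546 0.047 0.211] [215 212 193]
138 [0.546 0.044 0.212] [217 213 194]
146 [0.546 0.041 0.21 ] [217 212 194]
154 [0.546 0.038 0.21 ] [218 213 194]
162 [0.546 0.036 0.211] [217 214 193]
170 [0.546 0.033 0.21 ] [217 213 194]
178 [0.546 0.03  0.211] [217 213 193]
186 [0.545 0.027 0.211] [218 214 194]
194 [0.545 0.024 0.212] [107 128 108]
202 [0.545 0.021 0.214] [44 99 70]
210 [0.545 0.016 0.2  ] [115 112 100]
218 [0.544 0.013 0.201] [113 110  99]
226 [0.544 0.009 0.202] [221 218 198]
234 [0.544 0.006 0.2  ] [222 217 199]
242 [0.544 0.003 0.202] [222 218 199]
250 [ 0.544 -0.001  0.201] [221 218 199]
258 [ 0.544 -0.005  0.201] [221 217 199]
266 [ 0.543 -0.008  0.201] [205 193 175]
274 [ 0.543 -0.011  0.204] [148  19  16]
282 [ 0.536 -0.075  0.065] [65 47 28]
290 [ 0.536 -0.075  0.081] [65 47 29]
298 [ 0.537 -0.075  0.096] [62 44 28]
306 [ 0.537 -0.075  0.109] [63 46 27]
314 [ 0.537 -0.078  0.115] [129  95  56]
322 [ 0.537 -0.085  0.115] [203 153  93]
```

View pics/wrist6.png

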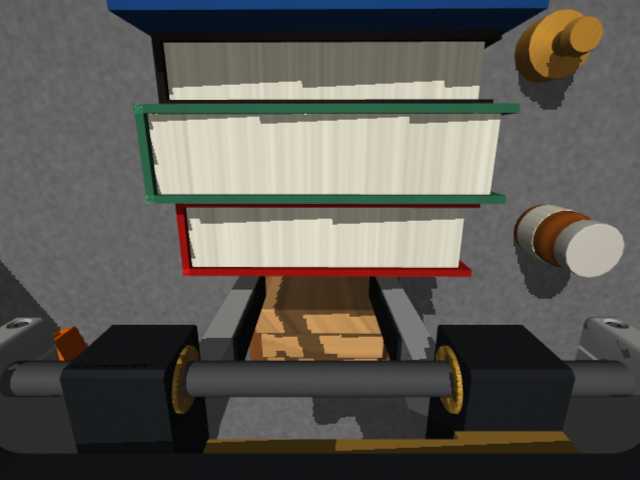

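The guide stands upright with its top at z 0.201, next to the green book (rows 205–275). The bookend's inner face is unchanged at y=-0.075. Now I'll back out and go down behind the bookend.

```bash
python3 -m pendant '[[0,-0.01,0,0,0,0],[0,-0.02,0,0,0,0],[0,-0.025,0,0,0,0],[0,-0.025,0,0,0,0],[0,-0.025,0,0,0,0],[0,-0.025,0,0,0,0],[0,-0.025,0,0,0,0],[0,-0.02,0,0,0,0],[0,-0.005,0,0,0,0],[0,0,0,0,0,0]]'; python3 - <<'E'
from bench import *
from h import *
d=get_image("wrist");P=cloud(d);cv2.imwrite("pics/wrist7.png",d["frame"][:,:,::-1]);np.savez("pics/wrist7.npz",**d)
f=d["frame"].astype(int)
for v in range(60,290,10): print(v,P[v,310].round(3),f[v,310])
for u in (256,262,380): print(P[272,u].round(3))
E
```

```text
t: 7.68
tool_pos: [0.5418, -0.2315, 0.1431]
ee_rot: [-0.002, 0.724, 0.69, -0.004]
force: [-0.2, 0.7, -0.3]
width: 0.0599
60 [ 0.544 -0.102  0.096] [121  90  55]
70 [ 0.543 -0.108  0.094] [135  99  61]
80 [ 0.543 -0.114  0.095] [234 188 118]
90 [ 0.543 -0.12   0.095] [237 192 121]
100 [ 0.542 -0.126  0.096] [219 168 105]
110 [ 0.542 -0.131  0.074] [115  84  52]
120 [ 0.541 -0.138  0.076] [119  87  53]
130 [ 0.541 -0.145  0.075] [224 172 107]
140 [ 0.54  -0.152  0.076] [233 185 116]
150 [ 0.54  -0.159  0.076] [139 105  70]
160 [ 0.538 -0.17   0.014] [93 57 28]
170 [ 0.537 -0.179  0.015] [93 56 27]
180 [ 0.537 -0.189  0.013] [92 55 28]
190 [ 0.536 -0.198  0.015] [93 56 28]
200 [ 0.536 -0.208  0.015] [182 111  52]
210 [ 0.535 -0.218  0.014] [126  77  41]
220 [ 0.534 -0.231 -0.001] [134 134 133]
230 [ 0.534 -0.242 -0.001] [139 139 137]
240 [ 0.533 -0.253 -0.001] [129 129 128]
250 [ 0.532 -0.264 -0.002] [129 128 128]
260 [ 0.532 -0.274  0.001] [131 129 129]
270 [ 0.531 -0.287 -0.002] [133 132 132]
280 [ 0.531 -0.298 -0.001] [131 130 130]
[ 0.51  -0.22   0.164]
[ 0.512 -0.222  0.159]
[ 0.578 -0.224  0.162]
```

View pics/wrist7.png

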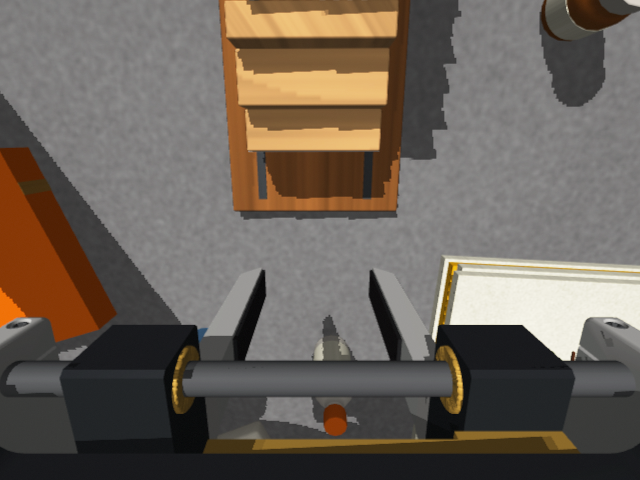

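```bash
python3 -m pendant '[[0,0,-0.02,0,0,0],[0,0,-0.025,0,0,0],[0,0,-0.025,0,0,0],[0,0.005,-0.018,0,0,0],[0,0.005,-0.008,0,0,0],[0,0.005,-0.002,0,0,0],[0,0,0,0,0,0]]'; python3 - <<'E'
from bench import *
from h import *
d=get_image("wrist");P=cloud(d);cv2.imwrite("pics/wrist8.png",d["frame"][:,:,::-1])
for u in (256,262,380): print(P[272,u].round(3))
E
```

```text
t: 8.32
tool_pos: [0.5433, -0.2087, 0.0444]
ee_rot: [-0.001, 0.722, 0.692, -0.003]
force: [-0.3, 0.4, -0.1]
width: 0.0598
[ 0.511 -0.198  0.065]
[ 0.514 -0.199  0.061]
[ 0.579 -0.201  0.064]
```

View pics/wrist8.png

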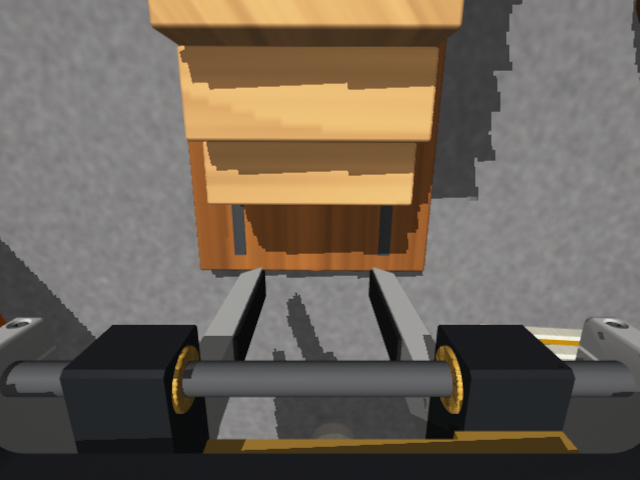

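```bash
python3 -m pendant '[[0,0.008,-0.004,0,0,0],[0,0.008,-0.002,0,0,0],[0,0.008,0,0,0,0],[0,0.008,0,0,0,0],[0,0.008,0,0,0,0],[0,0.008,0,0,0,0]]'; python3 -m pendant '[[0,0.008,0,0,0,0],[0,0.008,0,0,0,0],[0,0.008,0,0,0,0]]'; python3 - <<'E'
from bench import *
from h import *
d=get_image("wrist");P=cloud(d);cv2.imwrite("pics/wrist9.png",d["frame"][:,:,::-1])
f=d["frame"].astype(int)
for v in range(0,290,12): print(v,P[v,310].round(3),f[v,310])
print(observe()["force"],observe()["tool_pos"])
E
```

```text
t: 8.87
tool_pos: [0.5479, -0.1613, 0.0439]
ee_rot: [0.006, 0.722, 0.692, -0.002]
force: [0.7, -6.0, -4.6]
width: 0.0597
t: 9.12
tool_pos: [0.5489, -0.1404, 0.0441]
ee_rot: [0.011, 0.722, 0.692, -0.005]
force: [1.2, -4.5, -4.5]
width: 0.06
0 [ 0.552 -0.014  0.102] [56  8  6]
12 [ 0.552 -0.014  0.09 ] [57 10  9]
24 [ 0.552 -0.014  0.074] [58 10  9]
36 [ 0.551 -0.014  0.055] [59 11  9]
48 [ 0.551 -0.014  0.033] [57  9  7]
60 [ 0.551 -0.016  0.015] [95 58 29]
72 [ 0.551 -0.023  0.015] [96 58 28]
84 [ 0.55  -0.029  0.015] [96 58 29]
96 [ 0.55  -0.046  0.114] [121  89  55]
108 [ 0.55  -0.049  0.115] [142 105  65]
120 [ 0.55  -0.053  0.115] [144 106  66]
132 [ 0.55  -0.057  0.115] [140 102  63]
144 [ 0.55  -0.061  0.114] [134  98  60]
156 [ 0.55  -0.065  0.116] [106  78  48]
168 [ 0.549 -0.071  0.095] [137 102  63]
180 [ 0.549 -0.076  0.096] [136 100  62]
192 [ 0.549 -0.081  0.096] [145 107  67]
204 [ 0.548 -0.086  0.095] [142 106  65]
216 [ 0.548 -0.091  0.095] [147 109  67]
228 [ 0.548 -0.096  0.095] [222 172 107]
240 [ 0.547 -0.108  0.075] [132  98  61]
252 [ 0.547 -0.115  0.075] [237 193 122]
264 [ 0.546 -0.121  0.075] [240 199 125]
276 [ 0.546 -0.127  0.076] [244 205 132]
288 [ 0.544 -0.164  0.014] [101  62  31]
[ 1.28512859 -3.68417768 -2.42142864] [ 0.54891116 -0.13872251  0.04414957]
```

View pics/wrist9.png

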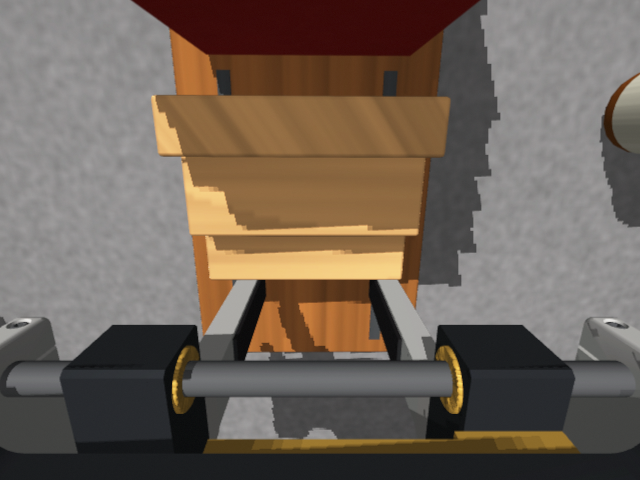

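The bookend slides at about 5 N. Its inner face is at y=-0.045 and the guide's cover stands vertical at y=-0.014, so there are 31 mm to go.

```bash
python3 -m pendant '[[0,0.007,0,0,0.005,0],[0,0.007,0,0,0.005,0],[-0.001,0.006,0,0,0.005,0],[-0.001,0.005,0,0,0,0],[0,0.004,0,0,0,0]]';  python3 - <<'E'
from bench import *
from h import *
d=get_image("wrist");P=cloud(d);cv2.imwrite("pics/wrist10.png",d["frame"][:,:,::-1])
f=d["frame"].astype(int)
for v in range(0,150,10): print(v,P[v,240].round(3),P[v,310].round(3),P[v,380].round(3),f[v,310])
print(observe()["force"],observe()["tool_pos"])
E
```

```text
t: 9.58
tool_pos: [0.5489, -0.1158, 0.0454]
ee_rot: [0.013, 0.722, 0.692, -0.013]
force: [0.3, -5.1, -3.3]
width: 0.0597
0 [ 0.553 -0.03   0.234] [ 0.553 -0.03   0.234] [ 0.553 -0.03   0.234] [62 11 11]
10 [ 0.553 -0.03   0.234] [ 0.553 -0.03   0.234] [ 0.553 -0.03   0.234] [62 11 10]
20 [ 0.541 -0.013  0.171] [ 0.553 -0.014  0.174] [ 0.564 -0.014  0.172] [63 12 11]
30 [ 0.54  -0.013  0.166] [ 0.553 -0.014  0.167] [ 0.565 -0.014  0.167] [63 12 12]
40 [ 0.539 -0.014  0.162] [ 0.552 -0.014  0.162] [ 0.566 -0.015  0.161] [95 67  9]
50 [ 0.537 -0.013  0.153] [ 0.552 -0.014  0.153] [ 0.567 -0.015  0.153] [94 66  9]
60 [ 0.535 -0.013  0.142] [ 0.552 -0.014  0.142] [ 0.569 -0.015  0.142] [93 66 11]
70 [ 0.531 -0.013  0.126] [ 0.552 -0.014  0.126] [ 0.572 -0.015  0.126] [94 67  9]
80 [ 0.526 -0.013  0.104] [ 0.551 -0.014  0.105] [ 0.576 -0.015  0.107] [84 48 10]
90 [ 0.519 -0.012  0.068] [ 0.551 -0.014  0.069] [ 0.582 -0.015  0.07 ] [63 11 10]
100 [ 0.528 -0.02   0.114] [ 0.551 -0.021  0.115] [ 0.574 -0.022  0.115] [150 112  69]
110 [ 0.528 -0.023  0.115] [ 0.551 -0.024  0.115] [ 0.575 -0.025  0.114] [154 115  71]
120 [ 0.527 -0.027  0.114] [ 0.551 -0.028  0.116] [ 0.574 -0.028  0.115] [156 116  72]
130 [ 0.527 -0.03   0.117] [ 0.551 -0.031  0.115] [ 0.574 -0.032  0.116] [152 113  71]
140 [ 0.527 -0.033  0.115] [ 0.551 -0.034  0.115] [ 0.574 -0.035  0.115] [148 109  68]
[ 0.75615163 -4.90622871 -2.41546606] [ 0.54888206 -0.11505054  0.04535426]
```

View pics/wrist10.png

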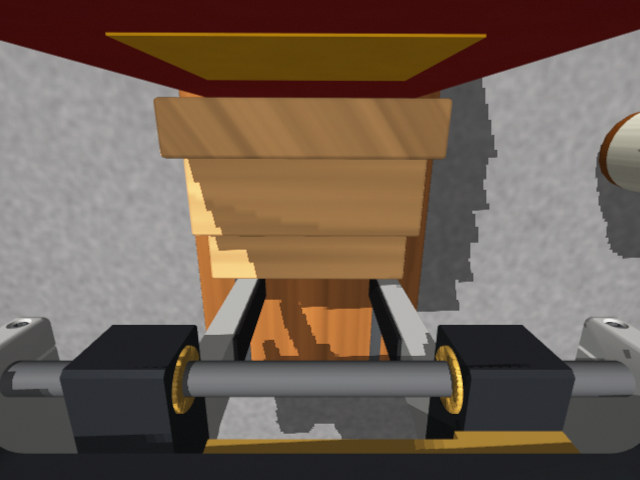

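```bash
python3 -m pendant '[[0,0.003,0,0,0,0],[0,0.0025,0,0,0,0]]'; python3 -m pendant '[[0,0.002,0,0,0,0]]';python3 -m pendant '[[0,0.002,0,0,0,0]]'; python3 - <<'E'
from bench import *
from h import *
d=get_image("wrist");P=cloud(d)
for v in range(60,130,6): print(v,P[v,240].round(3),P[v,310].round(3),P[v,380].round(3))
print(observe()["force"],observe()["tool_pos"])
E
```

```text
t: 9.8
tool_pos: [0.5491, -0.1115, 0.0454]
ee_rot: [0.014, 0.722, 0.692, -0.014]
force: [1.4, -4.7, -3.9]
width: 0.0599
t: 9.88
tool_pos: [0.5491, -0.1104, 0.0454]
ee_rot: [0.015, 0.722, 0.692, -0.015]
force: [0.2, -4.8, -3.4]
width: 0.0598
t: 9.97
tool_pos: [0.5492, -0.1094, 0.0454]
ee_rot: [0.016, 0.722, 0.692, -0.016]
force: [0.0, -4.9, -3.8]
width: 0.0603
60 [ 0.553 -0.022  0.234] [ 0.553 -0.022  0.234] [ 0.553 -0.022  0.234]
66 [ 0.542 -0.013  0.175] [ 0.553 -0.013  0.175] [ 0.563 -0.014  0.176]
72 [ 0.54  -0.013  0.168] [ 0.552 -0.013  0.169] [ 0.565 -0.014  0.17 ]
78 [ 0.539 -0.013  0.164] [ 0.552 -0.014  0.165] [ 0.566 -0.014  0.164]
84 [ 0.537 -0.013  0.156] [ 0.552 -0.014  0.155] [ 0.567 -0.014  0.155]
90 [ 0.534 -0.013  0.14 ] [ 0.552 -0.014  0.142] [ 0.57  -0.015  0.141]
96 [ 0.53  -0.013  0.123] [ 0.552 -0.014  0.124] [ 0.572 -0.015  0.126]
102 [ 0.528 -0.014  0.115] [ 0.551 -0.015  0.115] [ 0.574 -0.016  0.116]
108 [ 0.528 -0.016  0.116] [ 0.551 -0.017  0.116] [ 0.575 -0.018  0.115]
114 [ 0.528 -0.018  0.114] [ 0.551 -0.019  0.115] [ 0.575 -0.02   0.115]
120 [ 0.528 -0.02   0.116] [ 0.551 -0.021  0.114] [ 0.574 -0.022  0.116]
126 [ 0.528 -0.022  0.115] [ 0.551 -0.023  0.115] [ 0.574 -0.024  0.116]
[ 0.59856793 -5.37150256 -3.54209628] [ 0.54917825 -0.10918445  0.04544462]
```

```bash
python3 -m pendant '[[0,0.002,0,0,0,0],[0,0.002,0,0,0,0]]'; python3 -m pendant '[[0,0.002,0,0,0,0]]';python3 -m pendant '[[0,0.002,0,0,0,0]]'; python3 -m pendant '[[0,0.002,0,0,0,0]]'
```

```text
t: 10.18
tool_pos: [0.5492, -0.1089, 0.0455]
ee_rot: [0.018, 0.722, 0.692, -0.018]
force: [0.4, -8.0, -4.1]
width: 0.0599
t: 10.27
tool_pos: [0.5492, -0.109, 0.0456]
ee_rot: [0.02, 0.722, 0.692, -0.019]
force: [0.4, -9.3, -3.2]
width: 0.0597
t: 10.35
tool_pos: [0.5492, -0.1091, 0.0456]
ee_rot: [0.021, 0.722, 0.691, -0.02]
force: [0.5, -8.4, -3.5]
width: 0.0598
t: 10.43
tool_pos: [0.5492, -0.1092, 0.0457]
ee_rot: [0.023, 0.722, 0.691, -0.022]
force: [0.6, -8.5, -4.4]
width: 0.06
```

```bash
python3 -m pendant '[[0,0.004,0,0,0.01,0],[0,0.004,0,0,0.01,0]]'; python3 - <<'E'
from bench import *
print(observe()["force"],observe()["tool_pos"])
E
```

```text
t: 10.6
tool_pos: [0.5488, -0.1075, 0.0465]
ee_rot: [0.019, 0.722, 0.691, -0.033]
force: [-0.5, -13.9, -3.0]
width: 0.0599
[ -0.5051284  -13.90295999  -3.04833295] [ 0.54876845 -0.10747086  0.0464655 ]
```

The force rose to about 14 N, so everything is against the row. I'll back off and check.

```bash
python3 -m pendant '[[0,-0.005,0,0,0,0],[0,-0.015,0,0,0,0],[0,-0.02,0,0,0,0],[0,-0.025,0,0,0,0],[0,-0.025,0,0,0,0],[0,-0.02,0,0,0,0],[0,-0.01,0.01,0,0,0],[0,0,0.03,0,0,0],[0,0,0.035,0,0,0],[0,0,0.035,0,0,0],[0,0,0.035,0,0,0],[0,0,0.03,0,0,0]]'; python3 -m pendant '[[0,0.01,0.03,-0.05,0,0],[0,0.03,0.02,0,0,0],[0,0.03,0.02,0,0,0],[0,0.02,0,0,0,0],[0,0,0,0,0,0],[0,0,0,0,0,0]]'; python3 - <<'E'
from bench import *
from h import *
d=get_image("wrist");np.savez("pics/wrist11.npz",**d);cv2.imwrite("pics/wrist11.png",d["frame"][:,:,::-1])
d=get_image("scene");cv2.imwrite("pics/s11.png",cv2.resize(d["frame"][130:330,180:450,::-1],None,fx=2.9,fy=2.9,interpolation=2))
print(observe()["force"],observe()["tool_pos"])
E
```

```text
t: 11.6
tool_pos: [0.5409, -0.2189, 0.223]
ee_rot: [0.004, 0.721, 0.693, -0.029]
force: [0.4, -0.1, 0.1]
width: 0.0598
t: 12.1
tool_pos: [0.5446, -0.1221, 0.3153]
ee_rot: [0.032, 0.72, 0.692, -0.038]
force: [0.3, -0.6, 0.1]
width: 0.0598
[-0.76909904 -0.05754083  0.0426367 ] [ 0.54412258 -0.12312172  0.31384591]
```

View pics/wrist11.png

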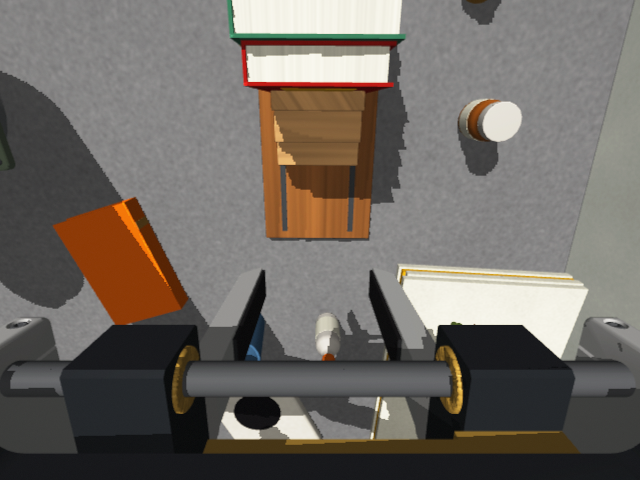

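View pics/s11.png

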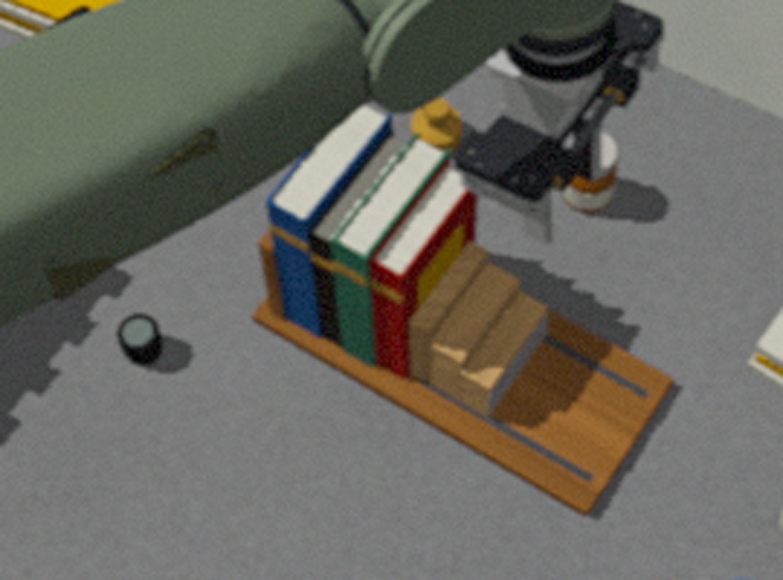

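The guide is upright and square against the green book (rows 40–87), with the bookend against it from row 90 and the robot clear. I'll check this in numbers.

```bash
python3 - <<'E'
from h import *
d=dict(np.load("pics/wrist11.npz"));P=cloud(d)
for u in (270,318,360):
    col=[(v,*P[v,u].round(4)) for v in (36,39,42,45,50,70,82,85,88,91,94,100,108,112,138,142,158,162,168)]
    print(u); [print(c) for c in col]
E
```

```text
270
(36, np.float64(0.5157), np.float64(0.0235), np.float64(0.214))
(39, np.float64(0.515), np.float64(0.0223), np.float64(0.2096))
(42, np.float64(0.5141), np.float64(0.0212), np.float64(0.2039))
(45, np.float64(0.5137), np.float64(0.0195), np.float64(0.202))
(50, np.float64(0.5134), np.float64(0.0161), np.float64(0.2017))
(70, np.float64(0.512), np.float64(0.0021), np.float64(0.2012))
(82, np.float64(0.5117), np.float64(-0.0069), np.float64(0.2047))
(85, np.float64(0.5113), np.float64(-0.009), np.float64(0.2036))
(88, np.float64(0.5059), np.float64(-0.0094), np.float64(0.1644))
(91, np.float64(0.4991), np.float64(-0.01), np.float64(0.115))
(94, np.float64(0.4988), np.float64(-0.0129), np.float64(0.1147))
(100, np.float64(0.4845), np.float64(-0.0172), np.float64(0.0133))
(108, np.float64(0.484), np.float64(-0.0272), np.float64(0.0162))
(112, np.float64(0.4832), np.float64(-0.0323), np.float64(0.0134))
(138, np.float64(0.4801), np.float64(-0.0662), np.float64(0.0137))
(142, np.float64(0.4798), np.float64(-0.0715), np.float64(0.0151))
(158, np.float64(0.4776), np.float64(-0.0937), np.
[... 1958 characters left out ...]
loat64(-0.0131), np.float64(0.1753))
(91, np.float64(0.5936), np.float64(-0.0138), np.float64(0.1162))
(94, np.float64(0.5936), np.float64(-0.0167), np.float64(0.1159))
(100, np.float64(0.5938), np.float64(-0.0226), np.float64(0.1148))
(108, np.float64(0.5938), np.float64(-0.0305), np.float64(0.1156))
(112, np.float64(0.5961), np.float64(-0.035), np.float64(0.0957))
(138, np.float64(0.6054), np.float64(-0.071), np.float64(0.0158))
(142, np.float64(0.6055), np.float64(-0.0765), np.float64(0.0148))
(158, np.float64(0.6058), np.float64(-0.0987), np.float64(0.014))
(162, np.float64(0.6058), np.float64(-0.1043), np.float64(0.014))
(168, np.float64(0.6058), np.float64(-0.1127), np.float64(0.0146))
```

Both gaps measure about 1 mm or less, and the guide is square and upright. Handing in.

```bash
python3 -c "
from bench import r
print(r.job_done())"
```

```text
the job is handed in; nothing more can be done
None
```

The job is handed in. The guide is upright and square against the row, with the bookend snug against it. I pushed the guide up by its upper outer edge with two spread fingertips and backed off. I then pushed the bookend's outer face, which slid at about 5 N, until the force rose to about 14 N.

**Final checks (wrist and scene views):**
- **Gaps:** the guide to the green book and the bookend to the guide both measure about 1 mm or less.
- **Guide:** its cover is vertical, and it lines up with the rack's direction.
- **Robot:** clear of everything, with the force reading near zero.
- **Bookend during the first stage:** it stayed in place, with its inner face measured at y ≈ -0.075 m once the guide was up.
- **Bystanders:** the finished scene picture looks undisturbed where it shows them, but I did not re-measure their positions.

**What disagreed:** the fingertips measured about 12–20 mm above the reported TCP height, instead of 25 mm below it as specified. Because of this my first push landed on the guide's top end at about 7 N. I backed off, the guide settled back on the bookend, and I came in lower using the camera's measurement.

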